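# Lay out the microscopy kit on its stand

## Robot

A 7-joint arm with a two-finger parallel gripper is mounted at the origin on the work surface; the furniture and walls round the work are solid. World frame = base frame: x ahead of the robot, y to its left, z up, the work surface at z = 0. Lengths are in mm, angles in rad, forces in N, time in s.
With the tool pointing down it reaches from about 425 to 925 mm from the base axis. Payload 6.8 kg.
Tool frame: the origin (TCP) lies at the very end of the fingers, on their centre line; the grasp point (between the pads) lies 19 mm behind it; z points along the fingers, y is the line along which they close (so a half turn about z gives the same grasp; the last joint's range is limited). The gripper opens to 85 mm and grips with 20 to 120 N. Pads are 22 mm wide; open, the fingers measure 114 mm over their backs; the gripper's body (76 mm by 85 mm) begins 54 mm behind the grasp point. The pads swing forward as they close: fully open they stand 13 mm farther back than shut.
Start: joints at [1.092, 0.477, 0.022, 1.555, -0.011, 1.109, -0.083], TCP at [244.604, -629.139, 231.308] pointing down, gripper open.
Joint ranges: [-2.96, 2.96], [-0.34, 2.1], [-1.41, 1.46], [0.24, 2.44], [-1.37, 4.51], [0.17, 1.92], [-2.96, 2.96]. Speed limits (rad/s): [2.39, 2.39, 3.14, 3.14, 3.14, 3.14, 3.14].

## Interface

Orientations are given as a rotation vector (axis times angle).
In Python, from station import get_obs, imaging, ticket gives the robot as it stands.
- The arm moves only by the tool arm_command, never from a script. Its argument "deltas" is a list of rows, each a list of 2 entries, a list of its own where there are three numbers: the shift along the world's x, y, z in m, then the turn, a rotation vector about the world's x, y, z in rad. In form: [[[tx, ty, tz], [rx, ry, rz]], ...]. A call has 1 to 20 rows; each row is the pose to reach, as a shift and turn from the pose commanded when the call began; what a row does not reach only later rows make up. A row lasts 1/10 s, in which the tool goes at most 50 mm and 8.59 degrees, less where a joint would pass 70% of its speed; a pose out of reach is approached as far as the arm can. A call with a gripper value outside its range is refused whole. "hand" is the finger opening in m, from 0 to 0.0854, set as the call begins (left out, the last holds). The fingers move at their own pace and stop on an object; "grip_force" is the grip in N (left out, the last holds). Time passes only in rows, so rows that repeat a pose let the fingers close. It gives the time, the measured TCP pose, the force, the opening and the grip force at its end, in the units of the state.
- get_obs(): the state, without advancing time (a new reading comes with each control period).
- imaging.snapshot(name): name is "side" or "top"; returns (picture, depth): 420x560x3 uint8, red, green, blue; 420x560 float32, mm along the optical axis (not along the pixel's ray), 0 where there is no reading.
- imaging.camera_model(name): a dict with "intrinsics" (3x3 intrinsics, pixels), "k1" (the pictures are not rectified: a ray, as slopes to the right and down, at radius r is drawn at 1 + k1 r^2 times it, then the intrinsics apply), "R" (3x3) and "t" (3): a world point X has camera coordinates R X + t. Camera axes: x right, y down, z forward; pixel columns grow to the right and rows downward; lengths in mm; the calibration is good to about 2 mm. A picture is of the moment at which its call begins. camera_model takes no time and is no camera call.
- ticket.sign_off(): hands the job in; it is judged then, once.
The state is a dict: "time": time; "joint_positions": joint angles; "qvel": joint speeds; "joint_efforts": joint torques, N m; "tcp_pos": TCP position; "orientation": TCP orientation; "force": force on the tool from outside, world axes, zero at the start; "wrist_torque": the same for the moment, N m; "finger_gap": opening from 0.0 (shut) to 1.0 (fully open); "grasp_force": force on a finger pad.
Only numpy, scipy, OpenCV 4.12 (cv2) and the standard library are available. Lean on these libraries where they do the work, as an engineer would, in place of code of your own. Each camera call takes 0.05 s, during which the arm holds its last target. There are 200 camera calls.

## Task

Lay out the kit in a row in the front lane of the low black stand (between its white lines): stand the purple bottle upright directly in front of the green vial tray and the brown bottle upright directly in front of the white-and-blue carton. Set the pink box flat in the lane midway between the two bottles, its longer side square across the lane (front to back), and lay the folded hand lens flat on top of the pink box, centred and lengthwise along it. Keep the row on the lane's middle line, let go of everything, and leave the marker and the pencil where they are.

Things in the scene. Friction and masses are not known exactly. Their poses are not given: they have to be found in the camera images.
- kit_stand: Fixed low black stand, a plate 161 mm deep by 260 mm wide whose top is 30 mm above the table. Two thin white lines, 77 mm apart, run along its width and bound the front lane. Origin on the table right under the middle of the front lane; x axis from front (robot side) to back, y axis along the lane to the left. The plate reaches from x = -42 to +118 mm, y = -130 to +130 mm; the lane's middle line is x = 0. The stand is turned at most about 9 degrees.
- vial_rack: Fixed dark green foam tray with glass vials, 95 by 60 mm, 66 mm high, standing on the back part of the stand, its centre 85 mm behind the lane's middle line and 80 mm left or right of the stand's centre (which side varies; the carton has the other). Origin at the centre of its underside. Its own x axis (95 mm) runs along the lane to the left, its own y axis points to the front: directly in front of it is own x = 0, y = 85 mm.
- wipes_carton: Fixed white carton with a blue top, 86 by 51 mm, 62 mm high, standing in the same way on the other side of the stand's back part. Origin at the centre of its underside; its own x axis (86 mm) runs along the lane to the left, its own y axis points to the front: directly in front of it is own x = 0, y = 85 mm.
- pink_case: Loose small box with pink bottom and clear closed lid that does not open, 45 mm (x) by 62 mm (y) by 28 mm high, 90 g, flat top. Origin at the centre of its underside, z up. Its longer side is its y axis; grip it across the 45 mm. At the start it stands on the table at the left, its longer side pointing away from the robot within about 12 degrees.
- folded_lens: Loose folded hand lens with pale flat covers, 34 mm (x) by 49 mm (y) by 13 mm high, 45 g; lies flat and does not unfold. Origin at the centre of its underside; lengthwise is its y axis; grip it across the 34 mm. At the start it lies on the table at the left, lengthwise away from the robot within about 12 degrees.
- purple_bottle: Loose round purple bottle with white cap, body 32 mm in diameter up to 63 mm, cap 18 mm wide, 75 mm high in all, 50 g. Stands upright. Origin at the centre of its underside, z up.
- brown_bottle: Loose round brown bottle with black cap, body 28 mm in diameter up to 52 mm, cap 16 mm wide, 62 mm high in all, 35 g. Stands upright. Origin at the centre of its underside, z up.
- blue_marker: Bystander: loose blue marker lying on the table at the left, 11 by 132 mm (its y axis is its length), 11 mm high. Origin at the centre of its underside. Leave it alone.
- yellow_pencil: Bystander: loose yellow pencil lying on the table at the right, along the foot of the wooden panel, 8 by 150 mm (its y axis is its length), 10 mm high. Origin at the centre of its underside. Leave it alone.
Things that resemble listed ones, but are neither listed nor needed, are in the scene too. Leave any yellow look-alike of the brown_bottle alone.

How it is judged (in metres and radians):
At the end, for the whole second after the job is handed in: On the lane: bottles upright, within 15 mm of straight in front of their landmark, 20 mm of the middle line; pink box within 15 mm of it, 62-100 mm from each bottle, square to 0.2 rad; lens flat on the box, centred to 12 mm, lengthwise to 0.25 rad; all at rest (x of purple_bottle in the frame of vial_rack between -0.015 and 0.015 m and x of purple_bottle in the frame of kit_stand between -0.02 and 0.02 m and z of purple_bottle in the frame of kit_stand between 0.026 and 0.034 m and angle between each of purple_bottle, brown_bottle, pink_case, folded_lens's own z axis and vertical below 0.1 rad and horizontal distance between pink_case and purple_bottle between 0.062 and 0.1 m and x of brown_bottle in the frame of wipes_carton between -0.015 and 0.015 m and x of brown_bottle in the frame of kit_stand between -0.02 and 0.02 m and z of brown_bottle in the frame of kit_stand between 0.026 and 0.034 m and horizontal distance between pink_case and brown_bottle between 0.062 and 0.1 m and x of pink_case in the frame of kit_stand between -0.015 and 0.015 m and z of pink_case in the frame of kit_stand between 0.026 and 0.034 m and angle between the y axis of pink_case and the x axis of kit_stand, either way round below 0.2 rad and z of folded_lens in the frame of pink_case between 0.022 and 0.034 m and horizontal distance between folded_lens and pink_case below 0.012 m and angle between the y axis of folded_lens and the y axis of pink_case, either way round below 0.25 rad and linear speed of each of pink_case, folded_lens, purple_bottle, brown_bottle below 0.02 m/s); the robot touches nothing.
It fails at once if The marker is moved by more than 20 mm (distance of blue_marker from where it was at the start of the episode above 0.02 m).
It fails at once if The pencil is moved by more than 20 mm (distance of yellow_pencil from where it was at the start of the episode above 0.02 m).
It also fails if it takes over 128 s, if anything falls off the work surface, if the arm or the gripper's body presses on something with over 40 N, if the wrist force passes 120 N, or if a joint passes its speed limit or range.

## Working session

There is one attempt and no reset: what is moved stays moved. The work goes in short steps, Python scripts to look and compute and a tool call to move; the robot and the scene stay as the last step left them, time stands still between calls to the robot, and variables do not carry over. Pictures are saved under pics/ and viewed, at most 14 in all, crops included, and the job is handed in when it is done.

Besides the shell and the picture viewer there is one more tool, called by a JSON object that holds its "method" and its "body", one argument or row to a line. arm_command: Moves the arm, as the interface text tells. Its arguments: {"type":"object","properties":{"deltas":{"type":"array"},"hand":{"type":"number"},"grip_force":{"type":"number"}},"required":["deltas"]}

```bash
mkdir -p pics
python3 - <<'E'
from station import get_obs, imaging
import cv2,numpy as np
o=get_obs();print({k:np.round(v,3).tolist() for k,v in o.items()})
for n in("side","top"):
    p,d=imaging.snapshot(n);cv2.imwrite(f"pics/{n}0.png",p[:,:,::-1]);np.savez(f"pics/{n}0.npz",p=p,d=d)
    m=imaging.camera_model(n);print(n,{k:np.round(v,3).tolist() for k,v in m.items()})
E
```

```text
{'time': 0.0, 'joint_positions': [1.092, 0.478, 0.022, 1.556, -0.011, 1.109, -0.083], 'qvel': [-0.001, 0.001, 0.0, 0.0, -0.001, -0.001, 0.001], 'joint_efforts': [0.0, -59.644, 1.608, -28.119, 0.013, 0.009, -0.0], 'tcp_pos': [244.371, -628.568, 230.299], 'orientation': [-3.086, -0.579, 0.001], 'force': [-0.534, 0.028, 0.575], 'wrist_torque': [-0.042, 0.018, -0.015], 'grasp_force': 0.0, 'finger_gap': 0.998}
side {'intrinsics': [[390.782, 0.0, 279.028], [0.0, 390.782, 209.338], [0.0, 0.0, 1.0]], 'k1': 0.026, 'R': [[-0.076, -0.997, -0.014], [-0.426, 0.045, -0.904], [0.901, -0.063, -0.428]], 't': [86.558, 222.068, 690.745]}
top {'intrinsics': [[530.776, 0.0, 278.823], [0.0, 530.776, 200.139], [0.0, 0.0, 1.0]], 'k1': 0.012, 'R': [[-0.004, -1.0, -0.001], [-0.977, 0.004, -0.215], [0.215, 0.0, -0.977]], 't': [62.308, 461.227, 1457.783]}
```

View pics/top0.png

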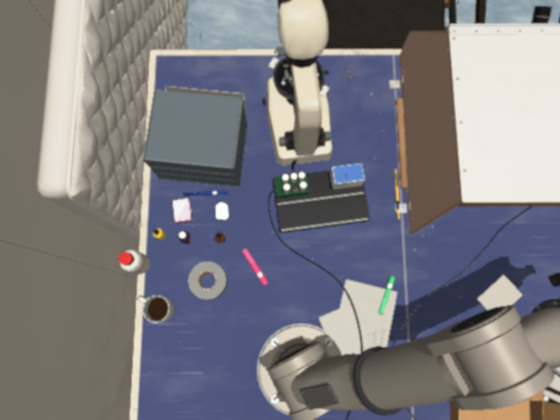

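View pics/side0.png

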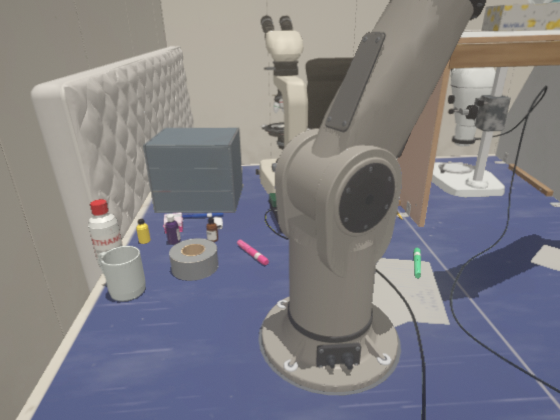

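The top view shows the stand at about (322,200), with the green rack on its left at (291,184) and the carton on its right at (348,175). The pink box is at (181,210), the lens at (222,211), the purple bottle at (184,237) and the brown bottle at (220,237).

Possible mix-ups:
- **Brown bottle:** the yellow look-alike at (158,233) and the mug at (157,308).
- **Purple bottle:** the red-capped bottle at (131,261).
- **Pink box:** the pink pen at (255,266).
- **Lens:** the paper at (360,320).

I'll check the choice in one close crop.

```bash
cat > h.py <<'E'
import numpy as np,cv2
from station import get_obs, imaging
def ray(n,uv):
    m=imaging.camera_model(n);K=np.array(m["intrinsics"]);R=np.array(m["R"]);t=np.array(m["t"])
    q=cv2.undistortPoints(np.array(uv,float).reshape(-1,1,2),K,np.array([m["k1"],0,0,0.]))[:,0]
    return -R.T@t,np.c_[q,np.ones(len(q))]@R
def onz(n,uv,z):
    c,d=ray(n,uv);return c+d*((z-c[2])/d[:,2])[:,None]
def proj(n,X):
    m=imaging.camera_model(n);R=np.array(m["R"])
    return cv2.projectPoints(np.array(X,float).reshape(-1,1,3),cv2.Rodrigues(R)[0],np.array(m["t"]),np.array(m["intrinsics"]),np.array([m["k1"],0,0,0.]))[0][:,0]
def shot(n,f,box,s):
    p,d=imaging.snapshot(n);np.savez(f"pics/{f}.npz",p=p,d=d);x0,y0,x1,y1=box
    cv2.imwrite(f"pics/{f}.png",cv2.resize(p[y0:y1,x0:x1,::-1],None,fx=s,fy=s,interpolation=cv2.INTER_CUBIC));return p,d
E
python3 - <<'E'
import cv2
p=cv2.imread("pics/top0.png")
a=cv2.resize(p[170:260,145:265],None,fx=6,fy=6,interpolation=cv2.INTER_CUBIC);cv2.imwrite("pics/c1.png",a)
a=cv2.resize(p[155:240,262:412],None,fx=5,fy=5,interpolation=cv2.INTER_CUBIC);cv2.imwrite("pics/c2.png",a)
E
```

```text
(no output)
```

View pics/c1.png

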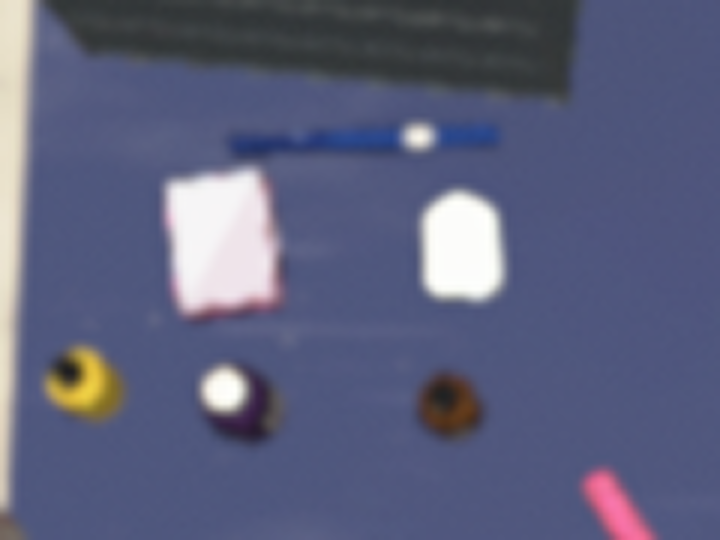

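View pics/c2.png

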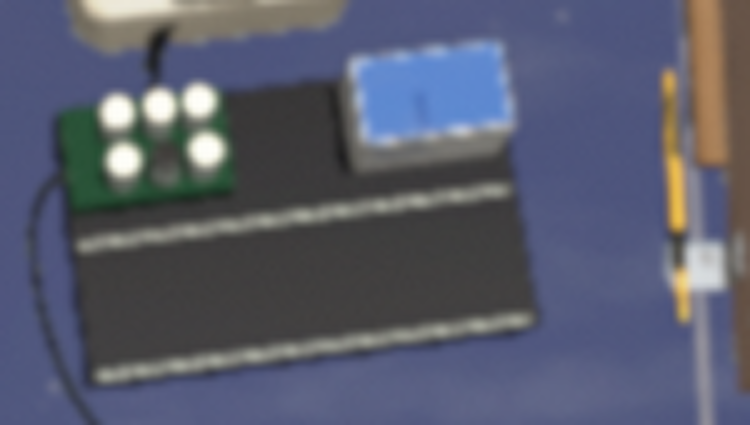

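The crop confirms the choice. The pink box is at crop (224,242), the lens at (461,247), the purple bottle (white cap) at (224,390) and the brown bottle (black cap) at (442,397). The yellow look-alike at (80,382) stays out. In the stand crop the lane lines run (80,245)-(510,188) and (97,376)-(533,319).

Run:
```python
from h import *
p=np.load("pics/top0.npz")["p"]; hsv=cv2.cvtColor(p,cv2.COLOR_RGB2HSV)
def blob(mask,box,z,name):
    x0,y0,x1,y1=box;m=np.zeros(mask.shape,np.uint8);m[y0:y1,x0:x1]=mask[y0:y1,x0:x1]
    c=max(cv2.findContours(m,0,1)[0],key=cv2.contourArea)
    w=onz("top",c[:,0].astype(float),z)[:,:2].astype(np.float32)
    (cx,cy),(a,b),an=cv2.minAreaRect(w)
    mm=cv2.moments(m,True);cen=onz("top",[mm["m10"]/mm["m00"],mm["m01"]/mm["m00"]],z)[0]
    print(name,"cen",cen.round(1),"rect",np.round([cx,cy,a,b,an],1),"area",cv2.contourArea(c)); return c
H,S,V=[hsv[...,i].astype(int) for i in range(3)]
bright=(V>150)&(S<90)
blob(bright|((H>140)&(S>40)&(V>110)),(168,193,198,226),28,"pink@28")
blob(bright,(210,198,235,225),13,"lens")
blob(bright,(175,228,192,243),75,"purplecap")
blob(V<60,(214,231,226,240),62,"browncap")
blob((H<15)&(S>120)&(V>40)|(V<60),(212,228,228,246),30,"brown body")
blob((H>95)&(H<125)&(S>110)&(V>140),(325,160,370,190),92,"carton top")
blob((V>150)&(S<80),(277,190,367,206),30,"line back")
blob((V>150)&(S<80),(277,216,372,233),30,"line front")
c=np.array([[80,245],[510,188],[97,376],[533,319]])/5+[262,155]-.4
w=onz("top",c,30)[:,:2];print(w.round(1),"mid",w.mean(0))
# plate corners front
print(onz("top",np.array([[90,383],[540,325]])/5+[262,155]-.4,30)[:,:2].round(1))
```

```text
pink@28 cen [438.3 340.2  28. ] rect [439.  339.7  71.3  53.    8.4] area 384.5
lens cen [438.7 227.1  13. ] rect [439.5 227.   50.8  37.8   1. ] area 205.0
purplecap cen [360.8 327.9  75. ] rect [360.9 328.2  19.9  17.3  45.6] area 33.5
browncap cen [359.  228.5  62. ] rect [359.  228.5   8.6   8.3   1.2] area 8.0
brown body cen [358.5 228.9  30. ] rect [358.1 229.1  19.9  20.   89.8] area 33.0
carton top cen [ 529.8 -132.9   92. ] rect [ 529.7 -133.    41.9   77.2    8.1] area 354.5
line back cen [476.  -61.4  30. ] rect [457.4  42.9   0.    0.    0. ] area 0.0
line front cen [393.9 -63.4  30. ] rect [378.9  49.    0.    0.    0. ] area 0.0
[[ 455.7   64.1]
 [ 488.4 -184.3]
 [ 379.5   54.7]
 [ 411.5 -194.5]] mid [433.75666032 -64.99371984]
[[ 375.5   58.7]
 [ 408.  -198.4]]
```

Run:
```python
from h import *
for n in("top","side"):
    d=np.load(f"pics/{n}0.npz")["d"];v,u=np.nonzero(d>0)
    c,r=ray(n,np.c_[u,v]);X=c+r*d[v,u][:,None]
    print(n,"table z",np.median(X[(abs(X[:,0]-400)<30)&(abs(X[:,1]-150)<30),2]).round(1))
    for y0 in range(-500,450,50):
        s=X[(X[:,1]>y0)&(X[:,1]<y0+50)&(X[:,2]>40)&(X[:,0]>300)&(X[:,0]<700)]
        if len(s): 
            i=s[:,0].argsort()[:3];h=s[s[:,2]>150]
            print(y0,"minx",s[i[0]].round(),"n",len(s),"tall minx",h[h[:,0].argmin()].round() if len(h) else None)
```

```text
top table z -0.5
-500 minx [ 364. -485.  455.] n 3692 tall minx [ 364. -485.  455.]
-450 minx [ 365. -422.  455.] n 3684 tall minx [ 365. -422.  455.]
-400 minx [ 364. -392.  457.] n 3668 tall minx [ 364. -392.  457.]
-350 minx [ 365. -323.  456.] n 9357 tall minx [ 365. -323.  456.]
-200 minx [ 504. -154.   55.] n 185 tall minx None
-150 minx [ 497. -100.   48.] n 381 tall minx None
-100 minx [497. -99.  82.] n 537 tall minx None
-50 minx [480. -11.  58.] n 1461 tall minx [586.  -0. 272.]
0 minx [473.  49.  54.] n 1633 tall minx [584.   5. 215.]
50 minx [471.  66.  59.] n 527 tall minx None
150 minx [508. 178.  77.] n 1401 tall minx [510. 179. 165.]
200 minx [346. 231.  48.] n 1606 tall minx [514. 200. 191.]
250 minx [519. 251. 202.] n 1506 tall minx [519. 251. 202.]
300 minx [343. 329.  46.] n 1566 tall minx [524. 302. 205.]
350 minx [361. 394.  46.] n 1452 tall minx [530. 351. 156.]
400 minx [300. 438. 111.] n 297 tall minx [535. 406. 206.]
side table z 0.0
-500 minx [ 363. -452.  455.] n 763 tall minx [ 363. -452.  455.]
-450 minx [ 363. -420.  460.] n 730 tall minx [ 363. -420.  460.]
-400 minx [ 365. -396.  452.] n 727 tall minx [ 365. -396.  452.]
-350 minx [ 364. -333.  458.] n 3679 tall minx [ 364. -333.  458.]
-50 minx [585.  -1. 265.] n 825 tall minx [585.  -1. 265.]
0 minx [581.   8. 226.] n 634 tall minx [581.   8. 226.]
50 minx [474.  61.  45.] n 227 tall minx None
150 minx [511. 175.  65.] n 1149 tall minx [511. 180. 160.]
200 minx [346. 234.  40.] n 1355 tall minx [514. 204. 172.]
250 minx [517. 252.  63.] n 1260 tall minx [520. 280. 195.]
300 minx [344. 330.  50.] n 1416 tall minx [525. 303. 189.]
350 minx [358. 399.  41.] n 1276 tall minx [528. 355. 204.]
400 minx [301. 432.  51.] n 386 tall minx [534. 412. 153.]
```

{"method": "arm_command", "body": {
  "deltas": [
    [[0.02, 0.04, 0.0], [0, 0, 0]],
    [[0.04, 0.08, 0.01], [0, 0, 0]],
    [[0.05, 0.12, 0.02], [0, 0, 0]],
    [[0.05, 0.12, 0.02], [0, 0, 0]]
  ]
}}

```text
time: 0.5
tcp_pos: [298.2, -504.1, 252.3]
orientation: [-3.084, -0.59, -0.004]
force: [0.3, -0.8, 0.7]
finger_gap: 1.001
grasp_force: 0.0
```

Run:
```python
from h import *
o=get_obs();print({k:np.round(o[k],3).tolist() for k in("time","joint_positions","tcp_pos","orientation","force")})
```

```text
{'time': 0.5, 'joint_positions': [0.948, 0.312, -0.02, 1.75, 0.004, 1.079, -0.266], 'tcp_pos': [298.206, -504.08, 252.331], 'orientation': [-3.084, -0.59, -0.004], 'force': [0.279, -0.802, 0.664]}
```

{"method": "arm_command", "body": {
  "deltas": [
    [[-0.005, 0.03, 0.01], [0, 0, -0.14]],
    [[-0.01, 0.06, 0.02], [0, 0, -0.28]],
    [[-0.015, 0.09, 0.03], [0, 0, -0.42]],
    [[-0.02, 0.12, 0.03], [0, 0, -0.56]],
    [[-0.025, 0.144, 0.03], [0, 0, -0.7]],
    [[-0.03, 0.164, 0.03], [0, 0, -0.84]],
    [[-0.03, 0.184, 0.03], [0, 0, -1.0]],
    [[-0.03, 0.184, 0.03], [0, 0, -1.0]]
  ],
  "hand": 0.05,
  "grip_force": 30
}}

```text
time: 1.3
tcp_pos: [264.3, -323.5, 281.1]
orientation: [-2.986, 0.974, 0.001]
force: [0.3, 0.1, 0.4]
finger_gap: 0.585
grasp_force: 0.0
```

Run:
```python
from h import *
o=get_obs();print({k:np.round(o[k],3).tolist() for k in("time","joint_positions","tcp_pos","orientation","force")})
```

```text
{'time': 1.3, 'joint_positions': [0.755, -0.007, -0.019, 2.064, -0.0, 1.086, -1.465], 'tcp_pos': [264.273, -323.456, 281.132], 'orientation': [-2.986, 0.974, 0.001], 'force': [0.305, 0.126, 0.424]}
```

{"method": "arm_command", "body": {
  "deltas": [
    [[0.02, 0.035, 0], [0, 0, 0]],
    [[0.045, 0.07, 0], [0, 0, 0]],
    [[0.07, 0.105, 0], [0, 0, 0]],
    [[0.093, 0.145, 0], [0, 0, 0.1]],
    [[0.113, 0.185, 0], [0, 0, 0.2]],
    [[0.127, 0.225, 0], [0, 0, 0.3]],
    [[0.137, 0.268, 0], [0, 0, 0.4]],
    [[0.142, 0.311, 0], [0, 0, 0.5]],
    [[0.143, 0.355, 0], [0, 0, 0.6]],
    [[0.14, 0.4, 0], [0, 0, 0.7]],
    [[0.135, 0.445, 0], [0, 0, 0.76]],
    [[0.127, 0.488, 0], [0, 0, 0.76]],
    [[0.118, 0.53, 0], [0, 0, 0.76]],
    [[0.109, 0.572, -0.02], [0, 0, 0.76]],
    [[0.101, 0.615, -0.05], [0, 0, 0.76]],
    [[0.0964, 0.653, -0.08], [0, 0, 0.76]],
    [[0.0964, 0.653, -0.1], [0, 0, 0.76]],
    [[0.0964, 0.653, -0.13], [0, 0, 0.76]],
    [[0.0964, 0.653, -0.13], [0, 0, 0.76]]
  ],
  "hand": 0.055
}}

```text
time: 3.2
tcp_pos: [360.1, 325.9, 147.7]
orientation: [3.131, 0.208, -0.01]
force: [-0.2, -0.3, 0.4]
finger_gap: 0.646
grasp_force: 0.0
```

Run:
```python
from h import *
shot("side","s1",(90,150,330,330),3.3)
o=get_obs();print({k:np.round(o[k],3).tolist() for k in("time","joint_positions","tcp_pos","orientation","force")})
```

```text
{'time': 3.25, 'joint_positions': [-0.238, 0.367, -0.745, 2.033, 0.324, 0.863, -2.603], 'tcp_pos': [360.831, 326.795, 149.81], 'orientation': [3.133, 0.207, -0.006], 'force': [-0.036, -0.024, 1.645]}
```

View pics/s1.png

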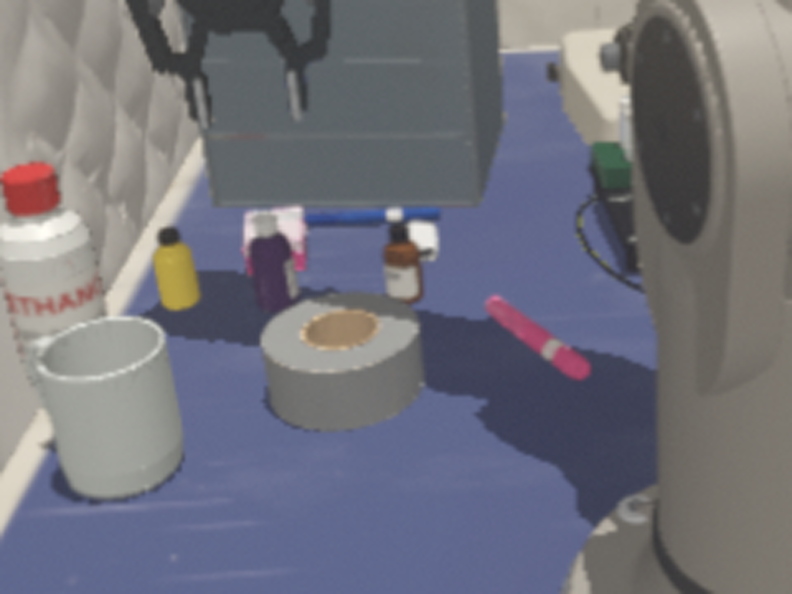

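The side crop shows the gripper at crop (245,110), above the purple bottle's cap at (265,220). The yellow look-alike is clear, at (175,270). I'll check the alignment by ray.

Run:
```python
from h import *
print(proj("side",[[360.8,326.8,150],[361,328,75],[361,328,0],[359,228.5,62]]).round(1))
print("side rays",onz("side",[[265/3.3+90,218/3.3+150]],75).round(1),onz("side",[[400/3.3+90,228/3.3+150]],62).round(1))
o=get_obs();print(cv2.Rodrigues(np.array(o["orientation"]))[0].round(3).tolist())
```

```text
[[166.  187.3]
 [169.7 215.6]
 [173.7 242. ]
 [211.  218.8]]
side rays [[358.2 326.1  75. ]] [[357.1 227.7  62. ]]
[[0.991, 0.132, -0.004], [0.132, -0.991, -0.002], [-0.004, 0.002, -1.0]]
```

{"method": "arm_command", "body": {
  "deltas": [
    [[-0.0005, 0, -0.03], [0, 0, 0]],
    [[-0.001, 0, -0.06], [0, 0, 0]],
    [[-0.001, 0, -0.09], [0, 0, 0]],
    [[-0.001, 0, -0.115], [0, 0, 0]],
    [[-0.001, 0, -0.13], [0, 0, 0]],
    [[-0.001, 0, -0.13], [0, 0, 0]],
    [[-0.001, 0, -0.13], [0, 0, 0]]
  ]
}}

```text
time: 3.95
tcp_pos: [360.9, 328.5, 22.4]
orientation: [-3.134, -0.205, -0.002]
force: [-0.1, 0.4, 0.4]
finger_gap: 0.642
grasp_force: 0.0
```

{"method": "arm_command", "body": {
  "deltas": [
    [[0, 0, 0], [0, 0, 0]],
    [[0, 0, 0], [0, 0, 0]],
    [[0, 0, 0], [0, 0, 0]],
    [[0, 0, 0], [0, 0, 0]],
    [[0, 0, 0], [0, 0, 0]],
    [[0, 0, 0], [0, 0, 0]],
    [[0, 0, 0], [0, 0, 0]],
    [[0, 0, 0], [0, 0, 0]]
  ],
  "hand": 0.02,
  "grip_force": 25
}}

```text
time: 4.75
tcp_pos: [360.9, 328.4, 22.7]
orientation: [-3.134, -0.205, -0.003]
force: [-0.6, -1.4, 6.0]
finger_gap: 0.365
grasp_force: 25.1
```

{"method": "arm_command", "body": {
  "deltas": [
    [[0, 0, 0.03], [0, 0, 0]],
    [[0, 0, 0.07], [0, 0, 0]],
    [[0, -0.01, 0.11], [0, 0, 0]],
    [[0.005, -0.045, 0.12], [0, 0, 0]],
    [[0.015, -0.085, 0.12], [0, 0, 0]],
    [[0.025, -0.125, 0.12], [0, 0, 0]],
    [[0.035, -0.165, 0.12], [0, 0, 0]],
    [[0.044, -0.205, 0.12], [0, 0, 0]],
    [[0.053, -0.245, 0.12], [0, 0, 0]],
    [[0.06, -0.28, 0.12], [0, 0, 0]],
    [[0.065, -0.305, 0.12], [0, 0, 0]],
    [[0.065, -0.3136, 0.12], [0, 0, 0]],
    [[0.065, -0.3136, 0.11], [0, 0, 0]],
    [[0.065, -0.3136, 0.09], [0, 0, 0]],
    [[0.065, -0.3136, 0.065], [0, 0, 0]],
    [[0.065, -0.3136, 0.05], [0, 0, 0]],
    [[0.065, -0.3136, 0.05], [0, 0, 0]],
    [[0.065, -0.3136, 0.05], [0, 0, 0]]
  ]
}}

```text
time: 6.55
tcp_pos: [424.8, 15.8, 71.3]
orientation: [-3.134, -0.209, 0.001]
force: [-0.1, 0.5, -0.5]
finger_gap: 0.367
grasp_force: 25.2
```

Run:
```python
from h import *
shot("top","t2",(262,150,412,260),5)
o=get_obs();print({k:np.round(o[k],3).tolist() for k in("time","joint_positions","tcp_pos","orientation","force")})
```

```text
{'time': 6.6, 'joint_positions': [0.329, 0.382, -0.593, 2.232, 0.366, 0.619, -1.971], 'tcp_pos': [425.282, 15.449, 71.783], 'orientation': [-3.134, -0.208, -0.001], 'force': [0.409, -0.842, -0.308]}
```

View pics/t2.png

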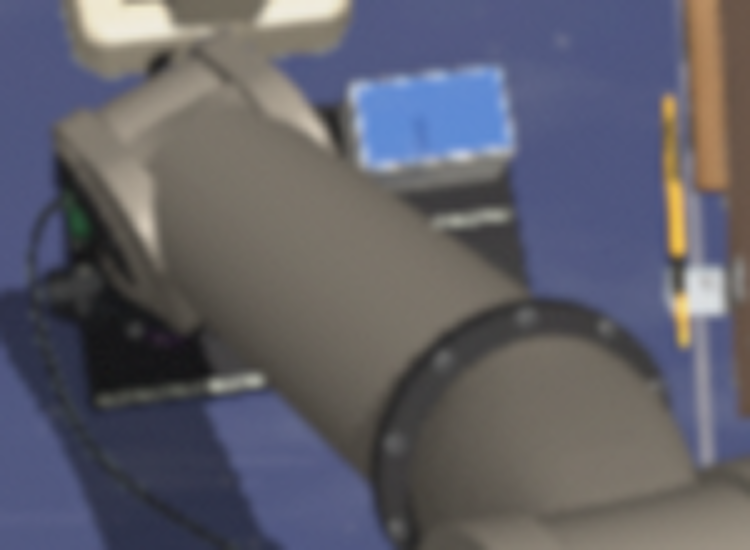

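The arm hides the bottle here, and only the wrist above the rack at (150,200) shows. The forces are clean, so I'll lower.

{"method": "arm_command", "body": {
  "deltas": [
    [[0, 0, -0.008], [0, 0, 0]],
    [[0, 0, -0.014], [0, 0, 0]],
    [[0, 0, -0.018], [0, 0, 0]],
    [[0, 0, -0.0195], [0, 0, 0]],
    [[0, 0, -0.0195], [0, 0, 0]]
  ]
}}

```text
time: 7.1
tcp_pos: [425.2, 13.9, 52.4]
orientation: [3.133, 0.205, 0.0]
force: [-3.8, -1.6, 13.8]
finger_gap: 0.361
grasp_force: 25.5
```

{"method": "arm_command", "body": {
  "deltas": [
    [[0, 0, 0], [0, 0, 0]],
    [[0, 0, 0], [0, 0, 0]],
    [[0, 0, 0], [0, 0, 0]],
    [[0, 0, 0], [0, 0, 0]]
  ],
  "hand": 0.05
}}

```text
time: 7.5
tcp_pos: [424.9, 14.3, 51.7]
orientation: [-3.135, -0.205, 0.0]
force: [0.1, 0.1, 0.2]
finger_gap: 0.588
grasp_force: 0.0
```

{"method": "arm_command", "body": {
  "deltas": [
    [[0, 0, 0.02], [0, 0, 0]],
    [[0, 0, 0.05], [0, 0, 0]],
    [[0, 0, 0.09], [0, 0, 0]],
    [[0, 0.03, 0.12], [0, 0, 0]],
    [[-0.01, 0.07, 0.12], [0, 0, 0]],
    [[-0.025, 0.11, 0.12], [0, 0, 0]],
    [[-0.04, 0.15, 0.12], [0, 0, 0]],
    [[-0.055, 0.185, 0.12], [0, 0, 0]],
    [[-0.066, 0.214, 0.11], [0, 0, 0]],
    [[-0.066, 0.214, 0.09], [0, 0, 0]],
    [[-0.066, 0.214, 0.09], [0, 0, 0]]
  ]
}}

```text
time: 8.6
tcp_pos: [357.2, 228.0, 140.1]
orientation: [3.133, 0.209, -0.006]
force: [-0.3, -0.7, -0.4]
finger_gap: 0.585
grasp_force: 0.0
```

Run:
```python
from h import *
shot("top","t3",(140,160,370,260),3.4)
o=get_obs();print({k:np.round(o[k],3).tolist() for k in("time","joint_positions","tcp_pos","orientation","force")})
```

```text
{'time': 8.65, 'joint_positions': [0.0, 0.286, -0.804, 2.172, 0.288, 0.793, -2.427], 'tcp_pos': [358.002, 227.766, 141.034], 'orientation': [3.134, 0.207, -0.004], 'force': [-0.022, 0.548, 0.095]}
```

View pics/t3.png

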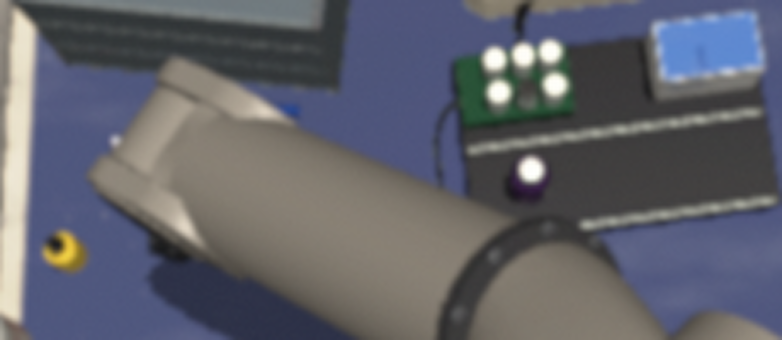

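The purple bottle stands upright in the lane at crop (530,170), in front of the rack. Next is the brown bottle.

{"method": "arm_command", "body": {
  "deltas": [
    [[0, 0, -0.03], [0, 0, 0]],
    [[0, 0, -0.06], [0, 0, 0]],
    [[0, 0, -0.09], [0, 0, 0]],
    [[0, 0, -0.115], [0, 0, 0]],
    [[0, 0, -0.1255], [0, 0, 0]],
    [[0, 0, -0.1255], [0, 0, 0]],
    [[0, 0, -0.1255], [0, 0, 0]]
  ]
}}

```text
time: 9.35
tcp_pos: [359.8, 228.5, 17.3]
orientation: [-3.135, -0.204, -0.002]
force: [0.1, 1.4, 0.4]
finger_gap: 0.587
grasp_force: 0.0
```

{"method": "arm_command", "body": {
  "deltas": [
    [[0, 0, 0], [0, 0, 0]],
    [[0, 0, 0], [0, 0, 0]],
    [[0, 0, 0], [0, 0, 0]],
    [[0, 0, 0], [0, 0, 0]],
    [[0, 0, 0], [0, 0, 0]],
    [[0, 0, 0], [0, 0, 0]]
  ],
  "hand": 0.015,
  "grip_force": 25
}}

```text
time: 9.95
tcp_pos: [359.9, 228.8, 17.5]
orientation: [-3.134, -0.205, -0.004]
force: [0.5, -0.7, 6.9]
finger_gap: 0.315
grasp_force: 24.5
```

Run:
```python
from h import *
p=np.load("pics/t3.npz")["p"].astype(int)
m=(p.min(2)>140);m[:203]=0;m[218:]=0;m[:,:288]=0;m[:,304:]=0
v,u=np.nonzero(m);w=onz("top",[u.mean(),v.mean()],105)[0]
q=w[:2]-[434,-65];print(len(u),w.round(1),"stand x,y",(q@[.9916,.129]).round(1),(q@[-.129,.9916]).round(1))
```

```text
44 [423.5  14.1 105. ] stand x,y -0.2 79.8
```

{"method": "arm_command", "body": {
  "deltas": [
    [[0, 0, 0.03], [0, 0, 0]],
    [[0, 0, 0.07], [0, 0, 0]],
    [[0, -0.01, 0.11], [0, 0, 0]],
    [[0.01, -0.045, 0.14], [0, 0, 0]],
    [[0.02, -0.085, 0.14], [0, 0, 0]],
    [[0.03, -0.125, 0.14], [0, 0, 0]],
    [[0.04, -0.165, 0.14], [0, 0, 0]],
    [[0.05, -0.205, 0.14], [0, 0, 0]],
    [[0.06, -0.245, 0.14], [0, 0, 0]],
    [[0.068, -0.285, 0.14], [0, 0, 0]],
    [[0.075, -0.32, 0.14], [0, 0, 0]],
    [[0.081, -0.35, 0.14], [0, 0, 0]],
    [[0.0855, -0.3728, 0.13], [0, 0, 0]],
    [[0.0855, -0.3728, 0.1], [0, 0, 0]],
    [[0.0855, -0.3728, 0.07], [0, 0, 0]],
    [[0.0855, -0.3728, 0.045], [0, 0, 0]],
    [[0.0855, -0.3728, 0.038], [0, 0, 0]],
    [[0.0855, -0.3728, 0.038], [0, 0, 0]]
  ]
}}

```text
time: 11.75
tcp_pos: [444.1, -144.3, 54.1]
orientation: [-3.134, -0.206, 0.002]
force: [-0.2, 0.2, -1.0]
finger_gap: 0.317
grasp_force: 25.1
```

{"method": "arm_command", "body": {
  "deltas": [
    [[0, 0, -0.003], [0, 0, 0]],
    [[0, 0, -0.006], [0, 0, 0]],
    [[0, 0, -0.0075], [0, 0, 0]],
    [[0, 0, -0.0075], [0, 0, 0]]
  ]
}}

```text
time: 12.15
tcp_pos: [445.1, -144.8, 47.6]
orientation: [3.134, 0.205, 0.002]
force: [0.1, -0.0, 3.2]
finger_gap: 0.317
grasp_force: 25.4
```

{"method": "arm_command", "body": {
  "deltas": [
    [[0, 0, 0], [0, 0, 0]],
    [[0, 0, 0], [0, 0, 0]],
    [[0, 0, 0], [0, 0, 0]],
    [[0, 0, 0], [0, 0, 0]]
  ],
  "hand": 0.05
}}

```text
time: 12.55
tcp_pos: [444.5, -144.6, 46.8]
orientation: [3.135, 0.205, 0.0]
force: [-0.7, 0.1, 0.4]
finger_gap: 0.581
grasp_force: 0.0
```

Run:
```python
from h import *
for f,t in(("t3",(358,228,141)),("t2",(425,15,71.5))):
    d=np.load(f"pics/{f}.npz")["d"];v,u=np.nonzero(d>0);c,r=ray("top",np.c_[u,v]);X=c+r*d[v,u][:,None]-t
    k=(np.hypot(X[:,0],X[:,1])<160)&(X[:,2]>100)&(X[:,2]<400)
    for lo in range(100,400,40):
        s=X[k&(X[:,2]>=lo)&(X[:,2]<lo+40)]
        if len(s):print(f,lo,"x",s[:,0].min().round(),s[:,0].max().round(),"y",s[:,1].min().round(),s[:,1].max().round())
```

```text
t3 100 x -35.0 -10.0 y 19.0 67.0
t3 140 x -38.0 -38.0 y 14.0 14.0
t3 300 x -73.0 45.0 y -27.0 54.0
t3 340 x -77.0 55.0 y -36.0 60.0
t3 380 x -75.0 37.0 y -68.0 31.0
t2 100 x -40.0 1.0 y -10.0 66.0
t2 140 x -41.0 -12.0 y -13.0 38.0
t2 180 x -41.0 -10.0 y 14.0 40.0
t2 220 x -0.0 -0.0 y 52.0 52.0
t2 300 x -72.0 50.0 y -1.0 60.0
t2 340 x -81.0 54.0 y -27.0 60.0
t2 380 x -79.0 29.0 y -55.0 45.0
```

{"method": "arm_command", "body": {
  "deltas": [
    [[0, 0, 0.02], [0, 0, 0]],
    [[0, 0, 0.05], [0, 0, 0]],
    [[-0.005, 0.015, 0.09], [0, 0, 0]],
    [[-0.01, 0.05, 0.12], [0, 0, 0]],
    [[-0.015, 0.09, 0.13], [0, 0, 0]],
    [[-0.02, 0.13, 0.13], [0, 0, 0]],
    [[-0.022, 0.17, 0.13], [0, 0, 0]],
    [[-0.024, 0.21, 0.13], [0, 0, 0]],
    [[-0.026, 0.25, 0.13], [0, 0, 0]],
    [[-0.028, 0.29, 0.13], [0, 0, 0]],
    [[-0.03, 0.3, 0.13], [0, 0, 0]]
  ],
  "hand": 0.065
}}

```text
time: 13.65
tcp_pos: [414.0, 160.2, 177.4]
orientation: [-3.132, -0.214, -0.002]
force: [-0.5, -0.3, -0.3]
finger_gap: 0.76
grasp_force: 0.0
```

{"method": "arm_command", "body": {
  "deltas": [
    [[0.007, 0.04, 0], [0, 0, 0]],
    [[0.013, 0.08, 0], [0, 0, 0]],
    [[0.02, 0.12, 0], [0, 0, 0]],
    [[0.025, 0.16, -0.02], [0, 0, 0]],
    [[0.027, 0.1868, -0.05], [0, 0, 0]],
    [[0.027, 0.1868, -0.08], [0, 0, 0]],
    [[0.027, 0.1868, -0.11], [0, 0, 0]],
    [[0.027, 0.1868, -0.13], [0, 0, 0]],
    [[0.027, 0.1868, -0.13], [0, 0, 0]]
  ]
}}

```text
time: 14.55
tcp_pos: [440.1, 339.9, 43.9]
orientation: [3.131, 0.205, -0.007]
force: [-0.2, -0.1, 0.2]
finger_gap: 0.761
grasp_force: 0.0
```

Run:
```python
from h import *
shot("side","s4",(130,180,250,260),6)
o=get_obs();print({k:np.round(o[k],3).tolist() for k in("time","joint_positions","tcp_pos","orientation","force")})
```

```text
{'time': 14.6, 'joint_positions': [-0.252, 0.631, -0.676, 1.939, 0.559, 0.77, -2.691], 'tcp_pos': [440.945, 340.99, 45.706], 'orientation': [3.133, 0.205, -0.004], 'force': [-0.158, 0.201, 0.893]}
```

View pics/s4.png

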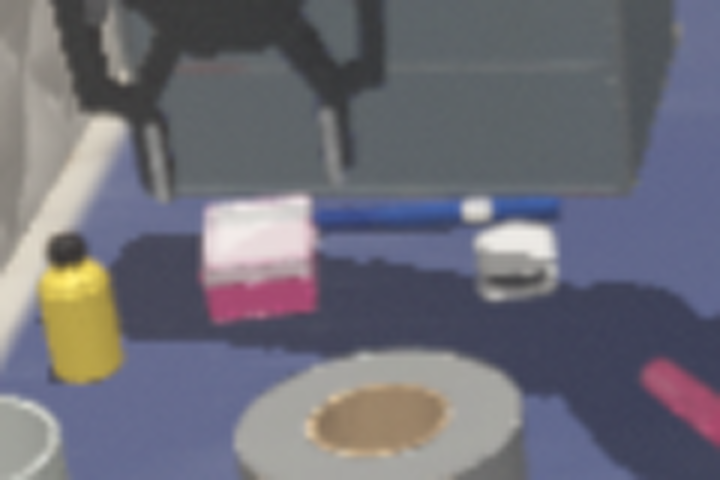

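In the side crop the box is between the fingers: tips at (165,195) and (340,180), box bottom front edge from (212,322) to (317,310). The marker lies behind it. I'll check the centring by ray.

Run:
```python
from h import *
f=lambda L:np.array(L,float)/6+[130,180]-.4
b=onz("side",f([[212,322],[317,310]]),0)[:,:2];print("pink bottom front",b.round(1)); 
dx=b[0]-b[1];n=np.array([dx[1],-dx[0]])/np.hypot(*dx);print("centre",(b.mean(0)+31*n).round(1),"yaw",np.arctan2(n[1],n[0]).round(3))
print("pads",onz("side",f([[165,195],[340,180]]),53).round(1))
b=onz("side",f([[485,299],[556,292]]),0)[:,:2];print("lens bottom front",b.round(1))
```

```text
pink bottom front [[410.6 358.9]
 [417.  314.1]]
centre [444.5 340.9] yaw 0.143
pads [[431.7 375.8  53. ]
 [439.2 301.   53. ]]
lens bottom front [[419.7 240.2]
 [423.1 208.7]]
```

{"method": "arm_command", "body": {
  "deltas": [
    [[0.001, 0, -0.02], [0, 0, 0]],
    [[0.001, 0, -0.035], [0, 0, 0]],
    [[0.001, 0, -0.0435], [0, 0, 0]],
    [[0.001, 0, -0.0435], [0, 0, 0]],
    [[0.001, 0, -0.0435], [0, 0, 0]]
  ]
}}

```text
time: 15.1
tcp_pos: [442.7, 342.5, 3.8]
orientation: [-3.135, -0.205, -0.001]
force: [-0.2, 0.2, 0.8]
finger_gap: 0.758
grasp_force: 0.0
```

{"method": "arm_command", "body": {
  "deltas": [
    [[0, 0, 0], [0, 0, 0]],
    [[0, 0, 0], [0, 0, 0]],
    [[0, 0, 0], [0, 0, 0]],
    [[0, 0, 0], [0, 0, 0]],
    [[0, 0, 0], [0, 0, 0]],
    [[0, 0, 0], [0, 0, 0]]
  ],
  "hand": 0.03,
  "grip_force": 30
}}

```text
time: 15.7
tcp_pos: [443.0, 342.6, 4.1]
orientation: [-3.134, -0.205, -0.002]
force: [-0.7, -1.3, 5.4]
finger_gap: 0.519
grasp_force: 32.1
```

{"method": "arm_command", "body": {
  "deltas": [
    [[0, 0, 0.03], [0, 0, 0]],
    [[0, 0, 0.07], [0, 0, 0]],
    [[-0.005, -0.01, 0.11], [0, 0, 0]],
    [[-0.015, -0.045, 0.14], [0, 0, 0]],
    [[-0.02, -0.085, 0.15], [0, 0, 0]],
    [[-0.02, -0.125, 0.15], [0, 0, 0]],
    [[-0.02, -0.165, 0.15], [0, 0, 0]],
    [[-0.018, -0.205, 0.15], [0, 0, 0]],
    [[-0.016, -0.245, 0.15], [0, 0, 0]],
    [[-0.014, -0.285, 0.15], [0, 0, 0]],
    [[-0.012, -0.325, 0.15], [0, 0, 0]],
    [[-0.01, -0.365, 0.15], [0, 0, 0]],
    [[-0.0085, -0.395, 0.15], [0, 0, 0]],
    [[-0.0085, -0.4075, 0.14], [0, 0, 0]],
    [[-0.0085, -0.4075, 0.11], [0, 0, 0]],
    [[-0.0085, -0.4075, 0.08], [0, 0, 0]],
    [[-0.0085, -0.4075, 0.05], [0, 0, 0]],
    [[-0.0085, -0.4075, 0.038], [0, 0, 0]],
    [[-0.0085, -0.4075, 0.038], [0, 0, 0]],
    [[-0.0085, -0.4075, 0.038], [0, 0, 0]]
  ]
}}

```text
time: 17.7
tcp_pos: [434.5, -64.6, 41.9]
orientation: [-3.135, -0.207, -0.001]
force: [0.9, 0.1, -1.0]
finger_gap: 0.521
grasp_force: 31.2
```

{"method": "arm_command", "body": {
  "deltas": [
    [[0, 0, -0.003], [0, 0, 0]],
    [[0, 0, -0.006], [0, 0, 0]],
    [[0, 0, -0.0075], [0, 0, 0]],
    [[0, 0, -0.0075], [0, 0, 0]]
  ]
}}

```text
time: 18.1
tcp_pos: [434.3, -65.4, 34.1]
orientation: [3.134, 0.205, 0.001]
force: [0.1, -1.2, 1.9]
finger_gap: 0.52
grasp_force: 31.5
```

{"method": "arm_command", "body": {
  "deltas": [
    [[0, 0, 0], [0, 0, 0]],
    [[0, 0, 0], [0, 0, 0]],
    [[0, 0, 0], [0, 0, 0]],
    [[0, 0, 0], [0, 0, 0]]
  ],
  "hand": 0.06
}}

```text
time: 18.5
tcp_pos: [434.0, -65.2, 33.8]
orientation: [3.135, 0.205, 0.0]
force: [-0.8, 0.0, 0.0]
finger_gap: 0.7
grasp_force: 0.0
```

{"method": "arm_command", "body": {
  "deltas": [
    [[0, 0, 0.02], [0, 0, 0]],
    [[0, 0, 0.05], [0, 0, 0]],
    [[0, 0.01, 0.09], [0, 0, 0]],
    [[-0.01, 0.045, 0.12], [0, 0, 0]],
    [[-0.015, 0.085, 0.14], [0, 0, 0]],
    [[-0.02, 0.125, 0.14], [0, 0, 0]],
    [[-0.025, 0.165, 0.14], [0, 0, 0]],
    [[-0.034, 0.185, 0.14], [0, 0, 0]],
    [[-0.034, 0.185, 0.14], [0, 0, 0]]
  ],
  "hand": 0.055
}}

```text
time: 19.4
tcp_pos: [398.9, 122.9, 174.1]
orientation: [-3.133, -0.215, -0.001]
force: [-0.3, -0.8, -0.4]
finger_gap: 0.642
grasp_force: 0.0
```

Run:
```python
from h import *
p,d=shot("top","t5",(170,160,380,260),3.8)
hsv=cv2.cvtColor(p,cv2.COLOR_RGB2HSV);V=hsv[...,2];S=hsv[...,1];H=hsv[...,0]
def rect(m,box,z):
    x0,y0,x1,y1=box;k=np.zeros(m.shape,np.uint8);k[y0:y1,x0:x1]=m[y0:y1,x0:x1]
    c=max(cv2.findContours(k,0,1)[0],key=cv2.contourArea)
    print(np.round(np.r_[cv2.minAreaRect(onz("top",c[:,0],z)[:,:2].astype(np.float32))[0:1]+cv2.minAreaRect(onz("top",c[:,0],z)[:,:2].astype(np.float32))[1:2]].ravel(),1),cv2.minAreaRect(onz("top",c[:,0],z)[:,:2].astype(np.float32))[2])
rect((V>150)&(S<90),(210,198,235,225),13)
rect(((V>110)&(S<120)|((H>140)&(S>40)&(V>90))),(308,198,336,227),58)
```

```text
[439.7 229.9  50.4  31.8] 1.2739447355270386
[425.3 -58.7  75.7  80.2] 89.7779769897461
```

View pics/t5.png

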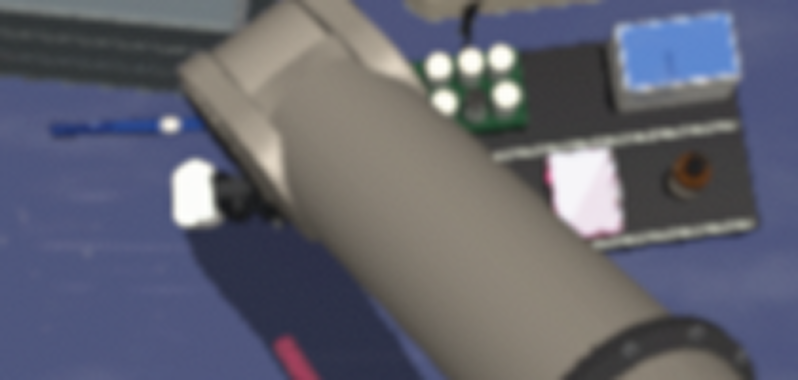

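The box sits in the lane at crop (587,192), with the brown bottle upright at (690,170). The lens is untouched at (193,193). Now I'll grasp the lens.

{"method": "arm_command", "body": {
  "deltas": [
    [[0.02, 0.04, 0], [0, 0, -0.05]],
    [[0.035, 0.08, -0.02], [0, 0, -0.1]],
    [[0.0415, 0.1075, -0.06], [0, 0, -0.1]],
    [[0.0415, 0.1075, -0.1], [0, 0, -0.1]],
    [[0.0415, 0.1075, -0.14], [0, 0, -0.1]],
    [[0.0415, 0.1075, -0.16], [0, 0, -0.1]],
    [[0.0415, 0.1075, -0.169], [0, 0, -0.1]],
    [[0.0415, 0.1075, -0.173], [0, 0, -0.1]],
    [[0.0415, 0.1075, -0.173], [0, 0, -0.1]]
  ]
}}

```text
time: 20.35
tcp_pos: [442.2, 226.9, 1.2]
orientation: [-3.141, -0.047, -0.001]
force: [-0.2, -1.0, -0.6]
finger_gap: 0.645
grasp_force: 0.0
```

{"method": "arm_command", "body": {
  "deltas": [
    [[0, 0, 0], [0, 0, 0]],
    [[0, 0, 0], [0, 0, 0]],
    [[0, 0, 0], [0, 0, 0]],
    [[0, 0, 0], [0, 0, 0]],
    [[0, 0, 0], [0, 0, 0]],
    [[0, 0, 0], [0, 0, 0]]
  ],
  "hand": 0.02,
  "grip_force": 25
}}

```text
time: 20.95
tcp_pos: [442.5, 227.5, 2.1]
orientation: [-3.141, -0.048, -0.004]
force: [-0.3, -1.4, 5.8]
finger_gap: 0.393
grasp_force: 24.5
```

{"method": "arm_command", "body": {
  "deltas": [
    [[0, 0, 0.03], [0, 0, 0]],
    [[0, 0, 0.07], [0, 0, 0]],
    [[-0.005, -0.01, 0.11], [0, 0, 0.03]],
    [[-0.015, -0.04, 0.14], [0, 0, 0.06]],
    [[-0.015, -0.08, 0.15], [0, 0, 0.1]],
    [[-0.015, -0.12, 0.15], [0, 0, 0.1]],
    [[-0.015, -0.16, 0.15], [0, 0, 0.1]],
    [[-0.015, -0.2, 0.15], [0, 0, 0.1]],
    [[-0.012, -0.24, 0.15], [0, 0, 0.1]],
    [[-0.0075, -0.275, 0.15], [0, 0, 0.1]],
    [[-0.0075, -0.2925, 0.14], [0, 0, 0.1]],
    [[-0.0075, -0.2925, 0.115], [0, 0, 0.1]],
    [[-0.0075, -0.2925, 0.09], [0, 0, 0.1]],
    [[-0.0075, -0.2925, 0.08], [0, 0, 0.1]],
    [[-0.0075, -0.2925, 0.08], [0, 0, 0.1]],
    [[-0.0075, -0.2925, 0.08], [0, 0, 0.1]]
  ]
}}

```text
time: 22.55
tcp_pos: [434.4, -64.6, 81.4]
orientation: [-3.135, -0.207, -0.001]
force: [1.2, 0.0, -0.1]
finger_gap: 0.389
grasp_force: 25.4
```

{"method": "arm_command", "body": {
  "deltas": [
    [[0, 0, -0.006], [0, 0, 0]],
    [[0, 0, -0.012], [0, 0, 0]],
    [[0, 0, -0.017], [0, 0, 0]],
    [[0, 0, -0.0205], [0, 0, 0]],
    [[0, 0, -0.0205], [0, 0, 0]],
    [[0, 0, -0.0205], [0, 0, 0]]
  ]
}}

```text
time: 23.15
tcp_pos: [434.0, -65.2, 60.2]
orientation: [-3.135, -0.205, 0.0]
force: [-0.6, 0.5, -1.2]
finger_gap: 0.389
grasp_force: 24.7
```

{"method": "arm_command", "body": {
  "deltas": [
    [[0, 0, -0.0008], [0, 0, 0]],
    [[0, 0, -0.0012], [0, 0, 0]],
    [[0, 0, -0.0012], [0, 0, 0]]
  ]
}}

```text
time: 23.45
tcp_pos: [434.1, -65.2, 60.0]
orientation: [3.134, 0.205, -0.0]
force: [-6.1, -0.1, 16.5]
finger_gap: 0.388
grasp_force: 26.3
```

{"method": "arm_command", "body": {
  "deltas": [
    [[0, 0, 0], [0, 0, 0]],
    [[0, 0, 0], [0, 0, 0]],
    [[0, 0, 0], [0, 0, 0]],
    [[0, 0, 0], [0, 0, 0]]
  ],
  "hand": 0.055
}}

```text
time: 23.85
tcp_pos: [433.9, -65.3, 59.0]
orientation: [-3.135, -0.205, 0.0]
force: [0.7, 0.8, -0.5]
finger_gap: 0.643
grasp_force: 0.0
```

{"method": "arm_command", "body": {
  "deltas": [
    [[0, 0, 0.015], [0, 0, 0]],
    [[0, 0, 0.04], [0, 0, 0]],
    [[0, 0, 0.08], [0, 0, 0]],
    [[0, 0.02, 0.12], [0, 0, 0]],
    [[-0.01, 0.06, 0.14], [0, 0, 0]],
    [[-0.015, 0.1, 0.14], [0, 0, 0]],
    [[-0.02, 0.14, 0.14], [0, 0, 0]],
    [[-0.03, 0.18, 0.14], [0, 0, 0]],
    [[-0.05, 0.22, 0.14], [0, 0, 0]],
    [[-0.06, 0.26, 0.14], [0, 0, 0]],
    [[-0.08, 0.3, 0.14], [0, 0, 0]],
    [[-0.1, 0.34, 0.14], [0, 0, 0]],
    [[-0.1, 0.34, 0.14], [0, 0, 0]],
    [[-0.1, 0.34, 0.14], [0, 0, 0]]
  ]
}}

```text
time: 25.25
tcp_pos: [333.3, 275.5, 199.0]
orientation: [3.134, 0.21, -0.0]
force: [0.6, -1.3, -0.8]
finger_gap: 0.644
grasp_force: 0.0
```

Run:
```python
from h import *
shot("top","t6",(262,155,412,240),5)
```

```text
(no output)
```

View pics/t6.png

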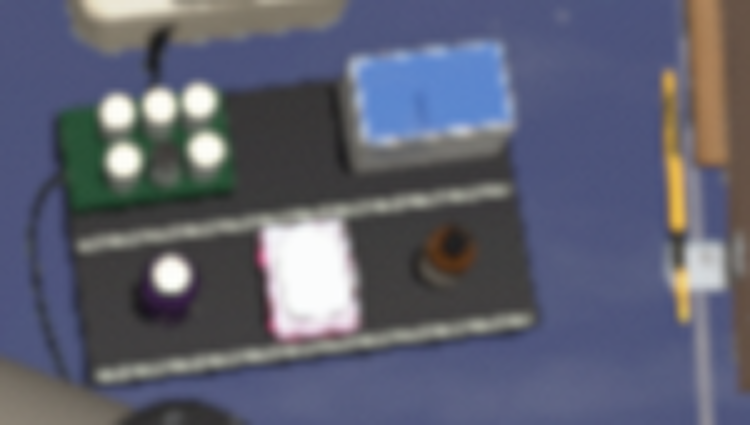

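The row is in place: purple cap at crop (172,274), box with the lens on top at (310,278), brown cap at (455,242). The pencil is unmoved. One numeric check follows.

Run:
```python
from h import *
p=np.load("pics/t6.npz")["p"].astype(int)
def st(w):q=w[:2]-[434,-65];return (q@[.9916,.129]).round(1),(q@[-.129,.9916]).round(1)
def rect(m,box,z,n):
    x0,y0,x1,y1=box;k=np.zeros(m.shape,np.uint8);k[y0:y1,x0:x1]=m[y0:y1,x0:x1]
    c=max(cv2.findContours(k,0,1)[0],key=cv2.contourArea);r=cv2.minAreaRect(onz("top",c[:,0],z)[:,:2].astype(np.float32))
    print(n,st(np.array(r[0])),np.round(r[1],1),round(r[2],1))
g=p.min(2);box=(311,196,335,224)
rect((g>244),box,71,"lens");rect((p[...,0]>130),(313,198,334,223),58,"pink")
rect((g>140),(288,203,304,218),105,"purple cap");rect(p.sum(2)<110,(346,198,358,208),92,"brown cap")
d=np.load("pics/t6.npz")["d"]
for z,b in((71,box),):
    v,u=np.mgrid[b[1]:b[3],b[0]:b[2]];v=v.ravel();u=u.ravel();c,r=ray("top",np.c_[u,v]);X=c+r*d[v,u][:,None]
    s=X[X[:,2]>64];print(len(s),s.mean(0).round(1),st(s.mean(0)),"z",np.percentile(s[:,2],[5,95]).round(1))
    r=cv2.minAreaRect(s[:,:2].astype(np.float32));print(st(np.array(r[0])),np.round(r[1],1),round(r[2],1))
t=np.load("pics/top0.npz")["p"].astype(int)
```

```text
lens (np.float64(-2.9), np.float64(-0.3)) [46.6 30.2] 10.0
pink (np.float64(-2.1), np.float64(-0.2)) [72.3 52.1] 6.0
purple cap (np.float64(-0.6), np.float64(79.6)) [16.4 19.5] 89.5
brown cap (np.float64(-2.1), np.float64(-77.8)) [8.3 8.6] 88.1
194 [424.7 -62.3  93.3] (np.float64(-8.9), np.float64(3.8)) z [66.1 76.3]
(np.float64(-135.4), np.float64(66.4)) [ 44.1 339.7] 70.8
```

All four items are well inside tolerance, so I'm handing in.

```bash
python3 -c "
from station import ticket
print(ticket.sign_off())"
```

```text
the job is handed in; nothing more can be done
None
```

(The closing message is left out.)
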